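# Start the kiln firing

## Task

Start a kiln firing by pressing its controls in order: first press the raised end of the extractor fan's rocker fully over, then push the square programme key fully in on the kiln controller, then press the long start bar right down, keep it down for two seconds and let it come back out. Only touch the fan switch box, do not lift it or shove it away, and leave the other keys and the pots and tools around alone.

Things in the scene. Friction and masses are not known exactly. Their poses are not given: they have to be found in the camera images.
- fan_box: Loose aluminium switch box of the extractor fan, 130 (x) x 90 (y) x 50 mm high, 0.6 to 1.2 kg; origin under its middle, z up. On top is one large white paddle rocker, 66 (x) x 28 (y) mm, hinged across its middle 63 mm above the table. When off, its +x end stands up (about 74 mm above the table).
- rocker_paddle (a joint): The fan rocker: 0 = off (+x end raised), 0.4 rad = fully over (on, +x end down by about 9 mm at the press point). Starts between 0 and 0.05. It stays where it is left; 1 to 3 N on the raised end moves it, then it meets a firm stop.
- rocker_raised (a point): On the top face of the rocker, 23 mm from the hinge towards its raised (+x) end; the point to press. It moves with the rocker.
- controller: Fixed kiln controller, grey case 180 (x) x 230 (y) mm, flat top at 60 mm; origin under its middle, +x towards the dark display. White keys move straight down, tops 14 mm above the case when out, frames 3 mm high. Middle row (along y, 60 mm apart): round, slim and square programme keys, in any order. Row at the -x edge: long start bar and round stop button.
- square_top (a point): Centre of the top face of the square programme key, 25 x 25 mm.
- square_key (a joint): Square programme key. Joint value 0 = standing out, 0.007 m = fully in; it stays where it is pushed (about 3 N moves it, nothing springs it back).
- round_top (a point): Centre of the top face of the round programme key, diameter 26 mm.
- round_key (a joint): Round programme key. Joint value 0 = standing out, 0.007 m = fully in; it stays where it is pushed (about 3 N moves it, nothing springs it back).
- slim_top (a point): Centre of the top face of the slim programme key, 34 (x) x 11 (y) mm.
- slim_key (a joint): Slim programme key. Joint value 0 = standing out, 0.007 m = fully in; it stays where it is pushed (about 3 N moves it, nothing springs it back).
- start_top (a point): Centre of the top face of the start bar, 24 (x) x 80 (y) mm.
- start_key (a joint): Start bar: 0 = out, 0.006 m = fully in. Sprung: 1.3 N to begin, 5.2 N fully in; comes back out when let go.
- stop_top (a point): Centre of the top face of the round stop button, diameter 34 mm, beside the start bar.
- stop_key (a joint): Stop button, sprung like the start bar: 0 = out, 0.006 m = fully in.
- kiln_post: Bystander: upright clay post, diameter 30, height 60 (mm); origin under its middle.
- mug: Bystander: white mug, diameter 72, height 80, handle on its +y side (mm); origin under its middle.
- cone_plaque: Bystander: clay strip 30 x 80 x 12 carrying three small cones, 52 high in all (mm); origin under its middle.
- brush: Bystander: brush 170 long, lying; origin under the middle, handle to -x (mm).
- bowl: Bystander: clay bowl, rim diameter 100, height 50 (mm); origin under its middle.
- glaze_jar: Bystander: closed jar, diameter 68, height 100 (mm); origin under its middle.
- scraper: Bystander: scraper 200 long, lying; origin under the middle (mm).
Things that resemble listed ones, but are neither listed nor needed, are in the scene too. What is shaped like the fan_box but purple is not meant.

How it is judged:
On the way, in this order (a step that is already met when the one before it is completed fails the run):
1. the fan rocker is pressed over (beyond 0.3 rad) (value of joint rocker_paddle above 0.3 rad), for 0.1 s.
2. the square programme key is in (beyond 5 mm) (value of joint square_key above 0.005 m), for 0.1 s.
3. the start bar is held in (beyond 4 mm) for at least 1.2 s (value of joint start_key above 0.004 m), for 1.2 s.
At the end, for the whole second after the job is handed in: Fan rocker over (beyond 0.3 rad), square key in (beyond 5 mm), start bar back out and the other keys and stop out (under 2 mm), the fan switch box at rest on the table within 40 mm of its start, every bystander within 30 mm of its start (value of joint rocker_paddle above 0.3 rad and value of joint square_key above 0.005 m and value of joint each of start_key, round_key, slim_key, stop_key below 0.002 m and distance of fan_box from where it was at the start of the episode below 0.04 m and height (world z) of fan_box below 0.01 m and linear speed of fan_box below 0.02 m/s and distance of each of kiln_post, mug, cone_plaque, brush, bowl, glaze_jar, scraper from where it was at the start of the episode below 0.03 m); the robot touches nothing.
It fails at once if the fan switch box is lifted, tipped over 0.15 rad or shoved more than 40 mm (distance of fan_box from where it was at the start of the episode above 0.04 m or height (world z) of fan_box above 0.012 m or angle between fan_box's own z axis and vertical above 0.15 rad).
It fails at once if a programme key or stop other than the square key is pushed in more than 3 mm (value of joint any of round_key, slim_key, stop_key above 0.003 m).
It fails at once if the square key is pushed in more than 3 mm while the fan is off (value of joint square_key above 0.003 m and value of joint rocker_paddle below 0.25 rad).
It fails at once if the start bar is pushed in more than 3 mm before the fan is on and the square key is in (value of joint start_key above 0.003 m and (value of joint square_key below 0.0045 m or value of joint rocker_paddle below 0.25 rad)).
It fails at once if a bystander is moved more than 30 mm (distance of any of kiln_post, mug, cone_plaque, brush, bowl, glaze_jar, scraper from where it was at the start of the episode above 0.03 m).
It also fails if it takes over 53 s, if anything falls off the work surface, if the arm or the gripper's body presses on something with over 40 N, if the wrist force passes 120 N, or if a joint passes its speed limit or range.

## Robot

A 6-joint arm with a two-finger parallel gripper is mounted at the origin on the work surface. World frame = base frame: x ahead of the robot, y to its left, z up, the work surface at z = 0. Lengths are in m, angles in rad, forces in N, time in s.
With the tool pointing down it reaches from about 0.35 to 0.875 m from the base axis. Payload 4.2 kg.
Tool frame: the origin (TCP) lies at the very end of the fingers, on their centre line; the grasp point (between the pads) lies 19 mm behind it (bot.grasp_offset is the distance from the TCP to the grasp point, in m); z points along the fingers, y is the line along which they close (so a half turn about z gives the same grasp; the last joint's range is limited). The gripper opens to 87 mm and grips with 3 to 60 N. Pads are 19 mm wide; open, the fingers measure 117 mm over their backs; the gripper's body (75 mm by 190 mm) begins 51 mm behind the grasp point.
Start: joints at [1.453, 0.385, 0.008, 0, -1.194, -0.259], TCP at [0.23, 0.581, 0.223] pointing down, gripper open.
Joint ranges: [-3.14, 3.14], [-1.21, 2.06], [-1.07, 1.41], [-3.16, 2.05], [-2.99, -0.16], [-3.1, 3.1]. Speed limits (rad/s): [2.79, 2.79, 3.14, 3.14, 3.14, 3.14].

## Interface

Orientations are given as a rotation vector (axis times angle).
In Python, from station import bot gives the robot as it stands. The module is installed in compiled form; this text tells all that it offers.
- The arm moves only by the shell command python3 -m handwheel 'ROWS' [FORCE]. ROWS is a JSON object of lists of equal length, an entry for each row: "hand": the opening, from 0 (shut) to 1 (fully open); "dp": the shift along the tool's x, y, z in m, a list of three; "yaw": the turn about the tool's z in rad. A call has 1 to 8 rows; each row shifts and turns the commanded pose from where the row before left it, along the tool's axes as they then stand; what a row does not reach is not made up. A row lasts 1/8 s, in which the tool goes at most 62.5 mm and 10.7 degrees, less where a joint would pass 70% of its speed; a pose out of reach is approached as far as the arm can. A call with a gripper value outside its range is refused whole. The fingers move at their own pace and stop on an object; FORCE is the grip in N (left out, the last holds). Time passes only in rows, so rows that do not move let the fingers close. It gives the time, the measured TCP pose, the force, the opening and the grip force at its end, in the units of the state.
- bot.get_state(): the state, without advancing time (a new reading comes with each control period).
- bot.snapshot(name): name is "side" or "top" or "wrist"; returns the picture (480x640x3 uint8, blue, green, red); there is no depth.
- bot.camera_params(name): a dict with "fx", "fy", "cx", "cy" (pixels), "R" (3x3) and "t" (3): a world point X has camera coordinates R X + t. Camera axes: x right, y down, z forward; pixel columns grow to the right and rows downward; lengths in m; the calibration is good to about 2 mm. A picture is of the moment at which its call begins: read the wrist's pose just before it. camera_params takes no time and is no camera call; for the wrist camera it gives the pose at the moment of the call.
- bot.finish_job(): hands the job in; it is judged then, once.
The state is a dict: "t": time; "joint_positions": joint angles; "dq": joint speeds; "joint_torque": joint torques, N m; "eef_pos": TCP position; "ee_rot": TCP orientation; "contact_force": force on the tool from outside, world axes, zero at the start; "moment": the same for the moment, N m; "grip_width": opening from 0.0 (shut) to 1.0 (fully open); "finger_force": force on a finger pad.
Only numpy, scipy, OpenCV 4.12 (cv2) and the standard library are available. Lean on these libraries where they do the work, as an engineer would, in place of code of your own. Each camera call takes 0.05 s, during which the arm holds its last target. There are 200 camera calls.

## Working session

There is one attempt and no reset: what is moved stays moved. The work goes in short steps, Python scripts to look and compute and a shell command to move; the robot and the scene stay as the last step left them, time stands still between calls to the robot, and variables do not carry over. Pictures are saved under pics/ and viewed, at most 10 in all, crops included, and the job is handed in when it is done.

```bash
mkdir -p pics; python3 - <<'E'
from station import bot
import cv2
s=bot.get_state();print(s)
for n in("top","side"):
    cv2.imwrite(f"pics/{n}0.png",bot.snapshot(n));p=bot.camera_params(n);print(n,p)
E
```

```text
{'t': 0.0, 'joint_positions': array([ 1.45256971e+00,  3.85562289e-01,  6.63823560e-03, -5.13019900e-04,
       -1.19398435e+00, -2.58611514e-01]), 'dq': array([-0.00067095,  0.00110868,  0.00052857, -0.00209613,  0.00091485,
       -0.00153292]), 'joint_torque': array([-8.20509358e-04, -3.90659523e+01,  1.87410718e+01,  4.21983674e+00,
        1.09771744e-02, -1.90869250e-04]), 'eef_pos': array([0.22974054, 0.58060374, 0.22145891]), 'ee_rot': array([ 3.08383329e+00, -5.88330643e-01, -5.14122999e-04]), 'contact_force': array([ 0.04906548,  0.04714664, -0.33086298]), 'moment': array([ 0.02915434, -0.04767121,  0.00372928]), 'finger_force': 0.0, 'grip_width': 0.9969577456443536}
top {'fx': 600.4312958564423, 'fy': 600.4312958564423, 'cx': 316.1813117081272, 'cy': 237.50598268677948, 'R': array([[ 0.0194831 , -0.99980735,  0.0023803 ],
       [-0.98279001, -0.0195888 , -0.18368474],
       [ 0.18369598,  0.00123941, -0.98298232]]), 't': array([-0.01635516,  0.50432478,  1.62307497])}
side {'fx': 440.83151344538084, 'fy': 440.83151344538084, 'cx': 314.28301330031786, 'cy': 226.51421366479707, 'R': array([[-0.99708229, -0.07383534, -0.01937159],
       [-0.02585835,  0.56547537, -0.82435972],
       [ 0.07182104, -0.82145356, -0.56573473]]), 't': array([0.51209622, 0.07249855, 0.99888238])}
```

View pics/top0.png

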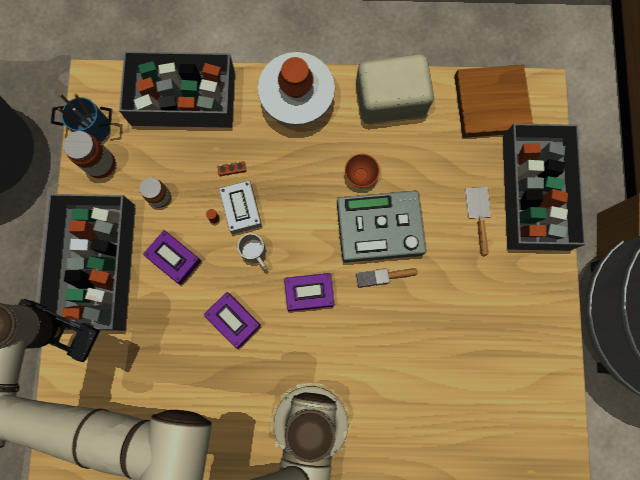

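View pics/side0.png

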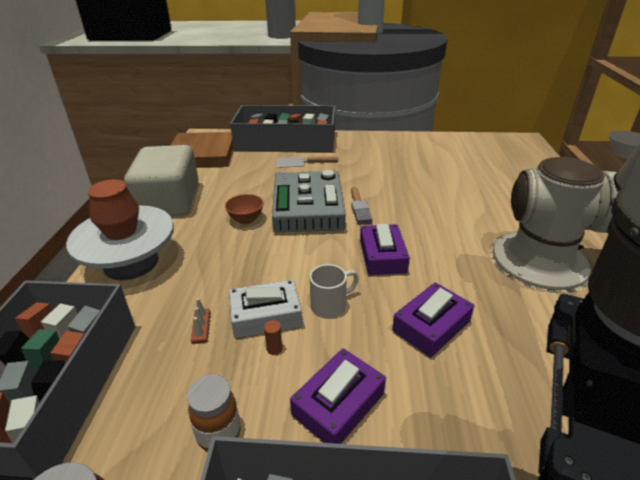

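Top view: fan box is the white one at about (240,207), with the controller at (381,227) and its middle-row keys at (360,222), (381,222) and (403,220). The start bar is at (371,245) and stop at (411,242). Next I'll enlarge these to tell square from round, and to find the raised rocker end.

```bash
python3 - <<'E'
import cv2,numpy as np
t=cv2.imread("pics/top0.png");s=cv2.imread("pics/side0.png")
r=lambda i,x,y,w,h:cv2.resize(i[y:y+h,x:x+w],(400,300),interpolation=cv2.INTER_CUBIC)
cv2.imwrite("pics/c1.png",np.vstack([np.hstack([r(t,200,175,80,60),r(t,332,187,100,75)]),np.hstack([r(s,220,270,92,69),r(s,262,165,92,69)])]))
E
```

```text
(no output)
```

View pics/c1.png

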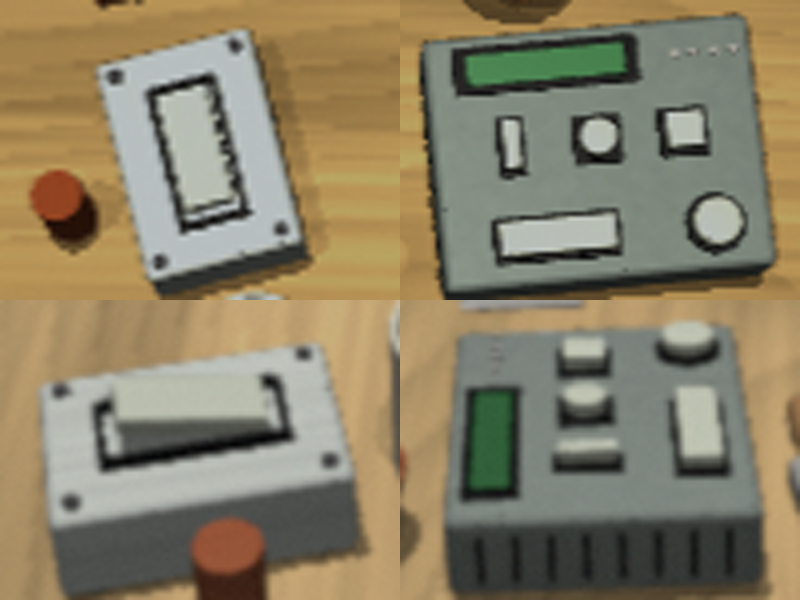

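Crops: programme keys from left (+y) are slim, round, square, with square at full-picture (403.5,219.5) and start bar at (371,246). The fan's paddle stands up at its end away from the robot (world +x). Now I'll convert these to positions.

```bash
cat >h.py <<'E'
import numpy as np,cv2
from station import bot
from scipy.spatial.transform import Rotation as Ro
def ray(p,px,z):
    px=np.atleast_2d(px).astype(float)
    d=np.c_[(px[:,0]-p["cx"])/p["fx"],(px[:,1]-p["cy"])/p["fy"],np.ones(len(px))]@p["R"]
    c=-p["R"].T@p["t"]
    return c+d*((z-c[2])/d[:,2])[:,None]
def proj(p,X):
    c=np.atleast_2d(X)@p["R"].T+p["t"];return c[:,:2]/c[:,2:]*[p["fx"],p["fy"]]+[p["cx"],p["cy"]]
def to_tool(X):
    "world target -> tool-frame shift from measured TCP"
    s=bot.get_state();return Ro.from_rotvec(s["ee_rot"]).inv().apply(np.array(X)-s["eef_pos"])
E
python3 - <<'E'
from h import *
np.set_printoptions(precision=4,suppress=True)
p=bot.camera_params("top")
b=ray(p,[(220,188.6),(249.4,181),(260.6,223.6),(231,231.6)],.05);c=b.mean(0)
ax=(b[0]+b[1]-b[2]-b[3])/2;print("fan",c,"len",np.linalg.norm(ax),"w",np.linalg.norm(b[0]-b[3]-0*ax),np.linalg.norm(b[0]-b[1]),"yaw",np.arctan2(ax[1],ax[0]))
u=ax/np.linalg.norm(ax);print("rocker",c+u*.023)
k=ray(p,[(337.5,197.5),(417.5,190.75),(425.75,253.25),(343.75,259.5)],.06);ax=(k[0]+k[1]-k[2]-k[3])/2
print("ctl",k.mean(0),np.linalg.norm(ax),np.linalg.norm(k[0]-k[1]),"yaw",np.arctan2(ax[1],ax[0]))
t=ray(p,[(403.5,219.5),(381.5,221),(371.2,246)],.074);print("sq,round,start",t)
s=bot.camera_params("side");print(proj(s,np.vstack([c+u*.023+[0,0,.022],t])))
T=Ro.from_rotvec(bot.get_state()["ee_rot"]);print(T.as_matrix())
print("dp to 8cm above rocker",to_tool([*(c+u*.023)[:2],.16]))
w=bot.camera_params("wrist");print(w, "cam in tool",to_tool(-w["R"].T@w["t"]))
E
```

```text
fan [0.5893 0.2081 0.05  ] len 0.12777814574703245 w 0.12809919494622338 0.08529960689816478 yaw 0.28845691835790394
rocker [0.6114 0.2146 0.05  ]
ctl [ 0.541  -0.1856  0.06  ] 0.1768676567127447 0.22503824604450184 yaw 0.113357816689879
sq,round,start [[ 0.5546 -0.2457  0.074 ]
 [ 0.5492 -0.1851  0.074 ]
 [ 0.4789 -0.157   0.074 ]]
[[253.0189 289.8895]
 [305.3796 174.3798]
 [305.3543 185.297 ]
 [331.901  191.2369]]
[[ 0.9298 -0.3681 -0.0006]
 [-0.3681 -0.9298 -0.0018]
 [ 0.0001  0.0019 -1.    ]]
dp to 8cm above rocker [0.4896 0.1997 0.062 ]
{'fx': 425.6411952506981, 'fy': 425.6411952506981, 'cx': 326.86699878246304, 'cy': 238.56097265176186, 'R': array([[-0.3677, -0.93  ,  0.0012],
       [-0.889 ,  0.3518,  0.2931],
       [-0.273 ,  0.1067, -0.9561]]), 't': array([ 0.6245, -0.0343,  0.3911])} cam in tool [ 0.0817 -0.0003 -0.1616]
```

```bash
python3 -m handwheel '{"hand":[0,0,0,0,0,0,0,0],"dp":[[0.04,0.0165,0],[0.04,0.0165,0],[0.04,0.0165,0],[0.04,0.0165,0],[0.04,0.0165,0],[0.04,0.0165,0],[0.04,0.0165,0],[0.04,0.0165,0]],"yaw":[0,0,0,0,0,0,0,0]}' 20
python3 -m handwheel '{"hand":[0,0,0,0,0,0,0,0],"dp":[[0.04,0.0165,0],[0.04,0.0165,0],[0.04,0.0165,0],[0.04,0.0165,0],[0,0,0],[0,0,0],[0,0,0],[0,0,0]],"yaw":[0,0,0,0,-0.166,-0.166,-0.166,-0.166]}'
python3 -m handwheel '{"hand":[0,0,0,0],"dp":[[0,0,0.03],[0,0,0],[0,0,0],[0,0,0]],"yaw":[0,0,0,0]}'
python3 - <<'E'
from h import *
w=bot.camera_params("wrist");i=bot.snapshot("wrist")
X=np.array([.6114,.2146,.068]);q=proj(w,X)[0];tip=proj(w,bot.get_state()["eef_pos"])[0];print(q,tip,to_tool(X))
cv2.imwrite("pics/w1.png",i)
E
```

```text
t: 1.1
eef_pos: [0.4796, 0.3394, 0.2221]
ee_rot: [3.085, -0.588, -0.001]
contact_force: [-0.1, 0.4, 1.5]
grip_width: 0.176
finger_force: 0.0
t: 2.1
eef_pos: [0.6031, 0.2202, 0.2218]
ee_rot: [3.108, 0.458, -0.002]
contact_force: [-0.2, -1.0, -1.5]
grip_width: 0.003
finger_force: 0.0
t: 2.6
eef_pos: [0.604, 0.2207, 0.1938]
ee_rot: [-3.109, -0.45, -0.003]
contact_force: [1.2, -0.1, 0.9]
grip_width: 0.005
finger_force: 0.0
[338.05760626 222.84784806] [326.34070598 311.96483485] [0.00519341 0.00799392 0.12570583]
```

View pics/w1.png

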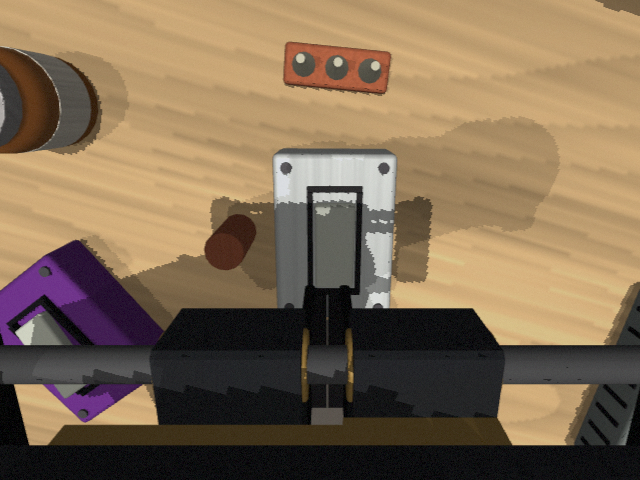

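The wrist view shows the box aligned with the tool: its far screws are at (286,169) and (384,168), and the paddle runs from (310,192) to (360,290), centred at u≈335. I'll check the press point against the screws and paddle.

```bash
python3 - <<'E'
from h import *
np.set_printoptions(precision=4,suppress=True)
w=bot.camera_params("wrist")
a=ray(w,[(273.5,153),(396.5,153),(286,169),(384,168)],.05);m=(a[0]+a[1])/2
print(a,np.linalg.norm(a[0]-a[1]))
d=a[1]-a[0];d/=np.linalg.norm(d);u=np.array([-d[1],d[0],0]);print(u)
P=m-u*(.065-.023);P[2]=.068;print("press from far edge",P)
e=ray(w,[(310,192),(360,192)],.074).mean(0);print("press from paddle end",e-u*.010)
print(to_tool(P),to_tool(e-u*.01),np.arctan2(u[1],u[0]))
E
```

```text
[[0.6427 0.2714 0.05  ]
 [0.6674 0.188  0.05  ]
 [0.6344 0.26   0.05  ]
 [0.6549 0.1931 0.05  ]] 0.0869448420178226
[0.9589 0.2839 0.    ]
press from far edge [0.6148 0.2178 0.068 ]
press from paddle end [0.623  0.2205 0.074 ]
[0.0094 0.0059 0.1257] [0.018  0.0056 0.1197] 0.2878403226485958
```

```bash
python3 -m handwheel '{"hand":[0,0,0,0,0,0],"dp":[[0.0105,0.006,0],[0,0,0.04],[0,0,0.04],[0,0,0.03],[0,0,0],[0,0,0]],"yaw":[0,0,0,0,0,0]}'
python3 -m handwheel '{"hand":[0,0,0,0,0,0,0,0],"dp":[[0,0,0.004],[0,0,0.004],[0,0,0.004],[0,0,0.003],[0,0,0.003],[0,0,0.002],[0,0,0],[0,0,0]],"yaw":[0,0,0,0,0,0,0,0]}'
```

```text
t: 3.4
eef_pos: [0.6166, 0.218, 0.084]
ee_rot: [-3.109, -0.45, -0.004]
contact_force: [0.3, -0.7, 0.5]
grip_width: 0.002
finger_force: 0.0
t: 4.4
eef_pos: [0.6164, 0.2181, 0.0648]
ee_rot: [-3.109, -0.451, -0.005]
contact_force: [-1.0, 0.6, 8.9]
grip_width: 0.008
finger_force: 4.3
```

```bash
python3 -m handwheel '{"hand":[0,0,0,0],"dp":[[0,0,0.001],[0,0,0.001],[0,0,0],[0,0,0]],"yaw":[0,0,0,0]}'
python3 -m handwheel '{"hand":[0,0,0,0,0,0],"dp":[[0,0,-0.01],[0,0,-0.06],[0,0,-0.06],[0,0,0],[0,0,0],[0,0,0]],"yaw":[0,0,0,0,0,0]}'
python3 - <<'E'
from h import *
t=bot.snapshot("top");s=bot.snapshot("side");w=bot.snapshot("wrist")
r=lambda i,x,y,k:cv2.resize(i[y:y+int(300/k),x:x+int(400/k)],(400,300),interpolation=cv2.INTER_CUBIC)
cv2.imwrite("pics/c2.png",np.hstack([r(s,220,270,4.35),r(w,235,130,2)]))
np.set_printoptions(precision=4,suppress=True)
print(to_tool([.5546,-.2457,.19]),to_tool([.4789,-.157,.19]))
E
```

```text
t: 4.9
eef_pos: [0.6165, 0.2182, 0.0646]
ee_rot: [-3.109, -0.452, -0.006]
contact_force: [-2.6, -0.4, 15.1]
grip_width: 0.007
finger_force: 7.3
t: 5.65
eef_pos: [0.614, 0.217, 0.1882]
ee_rot: [3.108, 0.449, -0.007]
contact_force: [0.7, 0.9, -0.6]
grip_width: 0.005
finger_force: 0.0
[-0.1887  0.4271 -0.0002] [-0.2362  0.3206 -0.0001]
```

View pics/c2.png

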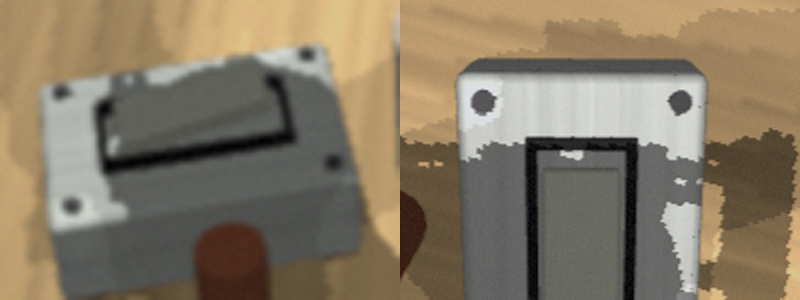

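The rocker has gone over: its near (−x) end now stands up, the far end is down in the frame, and the box hasn't moved. Next is the square key.

```bash
python3 -m handwheel '{"hand":[0,0,0,0,0,0,0,0],"dp":[[-0.0157,0.0356,0],[-0.0157,0.0356,0],[-0.0157,0.0356,0],[-0.0157,0.0356,0],[-0.0157,0.0356,0],[-0.0157,0.0356,0],[-0.0157,0.0356,0],[-0.0157,0.0356,0]],"yaw":[0,0,0,0,0,0,0,0]}'
python3 -m handwheel '{"hand":[0,0,0,0,0,0,0,0],"dp":[[-0.0157,0.0356,0],[-0.0157,0.0356,0],[-0.0157,0.0356,0],[-0.0157,0.0356,0],[0,0,0],[0,0,0],[0,0,0],[0,0,0]],"yaw":[0,0,0,0,0.174,0,0,0]}'
python3 - <<'E'
from h import *
np.set_printoptions(precision=4,suppress=True)
w=bot.camera_params("wrist");i=bot.snapshot("wrist")
print(proj(w,[[.5546,-.2457,.074],[.5492,-.1851,.074],[.4789,-.157,.074]]),to_tool([.5546,-.2457,.074]))
cv2.imwrite("pics/w2.png",i)
E
```

```text
t: 6.8
eef_pos: [0.5749, -0.0923, 0.1899]
ee_rot: [3.109, 0.45, -0.002]
contact_force: [0.1, 0.4, 0.4]
grip_width: 0.002
finger_force: 0.0
t: 7.8
eef_pos: [0.5556, -0.2449, 0.1905]
ee_rot: [-3.136, -0.181, 0.0]
contact_force: [0.2, 0.3, 0.2]
grip_width: 0.008
finger_force: 0.0
[[327.8366 235.1617]
 [238.4825 232.8337]
 [194.4582 320.8057]] [-0.0012  0.0006  0.1166]
```

View pics/w2.png

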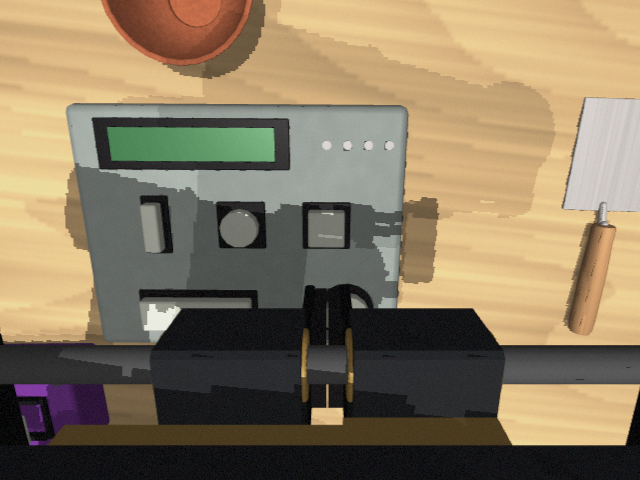

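The square key is at (327,229) against a predicted (328,235), so it sits about 3 mm further in x. Pressing it now.

```bash
python3 -m handwheel '{"hand":[0,0,0,0,0,0],"dp":[[0.002,0,0],[0,0,0.04],[0,0,0.04],[0,0,0.025],[0,0,0],[0,0,0]],"yaw":[0,0,0,0,0,0]}'
python3 -m handwheel '{"hand":[0,0,0,0,0,0,0,0],"dp":[[0,0,0.003],[0,0,0.003],[0,0,0.003],[0,0,0.003],[0,0,0.003],[0,0,0.003],[0,0,0],[0,0,0]],"yaw":[0,0,0,0,0,0,0,0]}'
```

```text
t: 8.6
eef_pos: [0.5586, -0.2454, 0.0868]
ee_rot: [3.136, 0.179, 0.003]
contact_force: [0.3, 0.9, 0.2]
grip_width: 0.005
finger_force: 0.0
t: 9.6
eef_pos: [0.5575, -0.2452, 0.0675]
ee_rot: [3.137, 0.178, 0.0]
contact_force: [-0.5, -0.4, 1.4]
grip_width: 0.002
finger_force: 0.9
```

```bash
python3 -m handwheel '{"hand":[0,0,0,0],"dp":[[0,0,0.002],[0,0,0.001],[0,0,0],[0,0,0]],"yaw":[0,0,0,0]}'
```

```text
t: 10.1
eef_pos: [0.5576, -0.2453, 0.0673]
ee_rot: [3.136, 0.179, 0.001]
contact_force: [-3.7, 3.7, 14.9]
grip_width: 0.003
finger_force: 7.4
```

```bash
python3 -m handwheel '{"hand":[0,0,0,0,0,0,0,0],"dp":[[0,0,-0.01],[0,0,-0.05],[0,0,-0.05],[-0.022,-0.032,0],[-0.022,-0.032,0],[-0.022,-0.032,0],[0,0,0],[0,0,0]],"yaw":[0,0,0,0,0,0,0,0]}'
python3 - <<'E'
from h import *
np.set_printoptions(precision=4,suppress=True)
w=bot.camera_params("wrist");i=bot.snapshot("wrist")
print(proj(w,[[.4809,-.157,.074],[.556,-.2457,.067]]),to_tool([.4809,-.157,.074]))
cv2.imwrite("pics/w3.png",np.vstack([i[100:],cv2.resize(bot.snapshot("top")[187:262,332:432],None,fx=2.2,fy=2.2)[:, :].copy() if 0 else i[:0]]))
E
```

```text
t: 11.1
eef_pos: [0.4817, -0.1574, 0.1748]
ee_rot: [3.136, 0.178, 0.002]
contact_force: [0.1, 0.6, 0.4]
grip_width: 0.002
finger_force: 0.0
[[326.0238 241.7612]
 [482.5074 138.6917]] [-0.0009 -0.0008  0.1006]
```

View pics/w3.png

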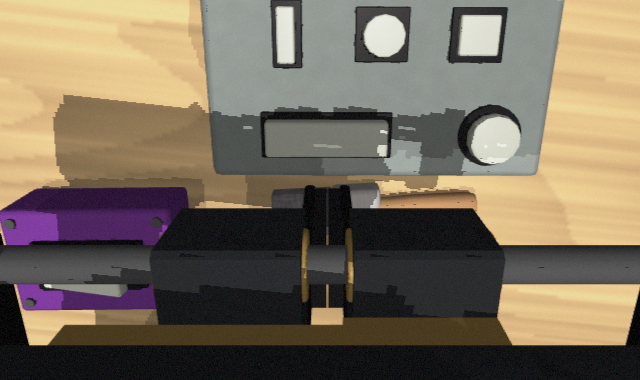

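The bar's centre is at (327,238) in the full frame, within about 2 mm of the prediction. The square key is visibly lower. Pressing the bar.

```bash
python3 -m handwheel '{"hand":[0,0,0,0,0],"dp":[[0,0,0.04],[0,0,0.035],[0,0,0.015],[0,0,0],[0,0,0]],"yaw":[0,0,0,0,0]}'
python3 -m handwheel '{"hand":[0,0,0,0,0,0,0,0],"dp":[[0,0,0.003],[0,0,0.003],[0,0,0.003],[0,0,0.003],[0,0,0.003],[0,0,0.003],[0,0,0],[0,0,0]],"yaw":[0,0,0,0,0,0,0,0]}'
```

```text
t: 11.78
eef_pos: [0.4821, -0.1577, 0.085]
ee_rot: [3.136, 0.177, 0.002]
contact_force: [-0.5, -0.2, -0.1]
grip_width: 0.004
finger_force: 0.0
t: 12.78
eef_pos: [0.4812, -0.1573, 0.0683]
ee_rot: [3.136, 0.179, 0.001]
contact_force: [-4.3, 2.8, 13.5]
grip_width: 0.01
finger_force: 6.9
```

Fully down, at its stop (z 0.0683, 13.5 N). I'll hold it for two seconds, then release.

```bash
for k in 1 2; do python3 -m handwheel '{"hand":[0,0,0,0,0,0,0,0],"dp":[[0,0,0],[0,0,0],[0,0,0],[0,0,0],[0,0,0],[0,0,0],[0,0,0],[0,0,0]],"yaw":[0,0,0,0,0,0,0,0]}'; done
python3 -m handwheel '{"hand":[0,0,0,0,0,0,0],"dp":[[0,0,-0.01],[0,0,-0.05],[0,0,-0.05],[0,0,-0.03],[0,0,0],[0,0,0],[0,0,0]],"yaw":[0,0,0,0,0,0,0]}'
python3 - <<'E'
from h import *
t=bot.snapshot("top");s=bot.snapshot("side")
r=lambda i,x,y,k:cv2.resize(i[y:y+int(300/k),x:x+int(400/k)],(400,300),interpolation=cv2.INTER_CUBIC)
cv2.imwrite("pics/c3.png",np.vstack([np.hstack([r(s,220,270,4.35),r(s,262,165,4.35)]),np.hstack([r(t,200,175,5),r(bot.snapshot("wrist"),150,50,1)])]))
E
```

```text
t: 13.78
eef_pos: [0.4812, -0.1573, 0.0683]
ee_rot: [3.136, 0.179, 0.001]
contact_force: [-4.5, 3.6, 12.9]
grip_width: 0.007
finger_force: 6.8
t: 14.78
eef_pos: [0.4812, -0.1573, 0.0682]
ee_rot: [3.136, 0.179, 0.001]
contact_force: [-4.8, 2.7, 13.6]
grip_width: 0.003
finger_force: 6.8
t: 15.65
eef_pos: [0.4802, -0.1572, 0.205]
ee_rot: [-3.136, -0.177, 0.005]
contact_force: [0.8, 0.1, -0.4]
grip_width: 0.004
finger_force: 0.0
```

View pics/c3.png

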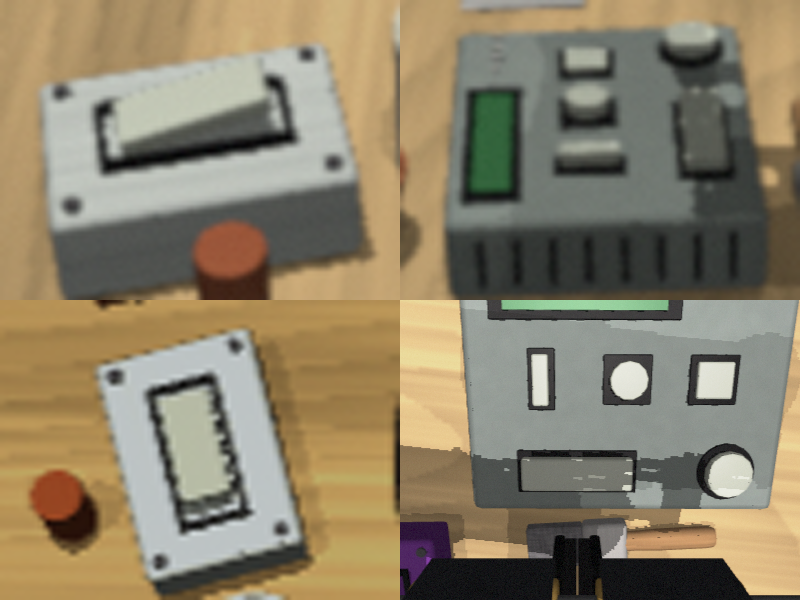

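The rocker is over, the square key is in, and the start bar is back out. The other keys are out and the box is where it started, so I'm handing in.

```bash
python3 -c "
from station import bot
print(bot.finish_job())"
```

```text
the job is handed in; nothing more can be done
None
```

I pressed the fan rocker over, pushed the square key fully in, and held the start bar down for two seconds before letting it come back out; the job is handed in at about 16 s, but no verdict was returned.

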